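# Shake out the valve body with the loose ball and seat it in the nest

### The job

One of the three closed valve bodies on the bench still has a loose steel ball rolling about inside. Pick them up one at a time and shake or rock each gently, end to end, until you have felt the ball run from one end to the other in one of them; lay those without a ball back where they were. Lay the one with the ball lengthwise in the orange nest, slide it gently up against the stop without pressing hard, let go, and leave everything else alone.

Things in the scene. Friction and masses are not known exactly. Their poses are not given: they have to be found in the camera images.
- valve_1_center (a point): Centre (half-way along and half-way up) of a closed aluminium valve body lying flat: a block 130 mm long (its x axis, level), 48 mm wide (y), 48 mm high (z up), brass plug in each end; 24 mm above what it lies on. Long sides flat, gripped across the width. Weighs 0.3 to 0.7 kg without ball; weights differ for other reasons. Any one of the three has the ball.
- valve_2_center (a point): The same point of a second valve body that looks just the same. Each has a sealed straight bore along x; in one of the three, any one, a loose 36 mm steel ball of 190 g rolls freely in it, up to 38 mm either way from the middle.
- valve_3_center (a point): The same point of a third valve body that looks just the same. Tipping a body 0.25 rad end down makes a ball inside run to the low end within half a second; from end to end it shifts the moment about the crosswise axis by 0.14 N m, towards the low end, on top of the smooth change (as the sine of the tilt) that any held weight gives at the wrist, and gives a small knock.
- nest_stop (a point): Foot of the inner face of the stop of the fixed orange nest: on its floor (10 mm above the bench), on its centre line. x points from the open end to the stop, y across, z up. A valve body lies lengthwise on the floor; fully home an end face touches the stop, its centre 65 mm from this point in -x and 24 mm above. The stop is 10 mm thick, 60 mm wide, 44 mm high. Stop and floor sit on rubber: 1 mm per 8 N.
- nest: The same nest, bolted down: 170 by 80 mm, floor 10 mm high; origin under the middle of its base, axes as nest_stop. Rigid guides 18 mm above the floor at both sides, 55 mm apart (3.5 mm clear each side of a valve body), from 5 to 40 mm and 120 to 155 mm before the stop; the 80 mm between them are open at the sides, for the fingers.
- valve_1: The first valve body; origin at the centre of its underside, axes as its centre point.
- valve_2: The second valve body, likewise.
- valve_3: The third valve body, likewise.
- collar: Small brass collar, 26 mm across, 12 mm high, lying among the valve bodies; origin under its centre. Leave alone.
- plug: Small dark steel plug, 24 mm across, 18 mm high, standing among the valve bodies; origin under its centre. Leave alone.
- bushing: Small copper bushing, 24 mm across, 20 mm high, standing among the valve bodies; origin under its centre. Leave alone.
- hammer: Hammer lying beyond the work. Leave alone.
- spanner: Spanner lying beyond the work. Leave alone.
- tin: Green grease tin, 60 mm across, 65 mm high, standing to the left; origin under its centre. Leave alone.
There are look-alikes about, which are no part of the job. What is shaped like the valve_1 but blue or purple is not meant.

How it is judged:
By the outcome, as a careful person would: the job done as asked, in the order asked, and still so for the second after the job is handed in, with the robot touching nothing.
It also fails if it takes over 72 s, if anything falls off the work surface, if the arm or the gripper's body presses on something with over 40 N, if the wrist force passes 120 N, or if a joint passes its speed limit or range.

### The arm

A 6-joint arm with a two-finger parallel gripper is mounted at the origin on the work surface. World frame = base frame: x ahead of the robot, y to its left, z up, the work surface at z = 0. Lengths are in m, angles in rad, forces in N, time in s.
With the tool pointing down it reaches from about 0.4 to 0.925 m from the base axis. Payload 12.5 kg.
Tool frame: the origin (TCP) lies on the centre line of the jaws, within the pads' length; the fingertips stand tcp_to_tips ahead of it and the grasp point (between the pads) lies 5 mm behind it (tcp_to_tips is the distance from the TCP to the fingertips, in m); z points along the fingers, y is the direction in which the jaws open and shut (so a half turn about z gives the same grasp; the last joint's range is limited). The gripper opens to 95 mm and grips with 3 to 60 N. Pads are 20 mm wide; open, the fingers measure 119 mm over their backs; the gripper's body (75 mm by 180 mm) begins 59 mm behind the grasp point.
Start: joints at [1.156, 0.491, 1.559, -0, 1.092, -0.106], TCP at [0.19, 0.595, 0.229] pointing down, gripper open.
Joint ranges: [-3.1, 3.1], [-0.84, 2.19], [0.05, 2.79], [-1.13, 4.28], [0.06, 2.93], [-2.69, 2.69]. Speed limits (rad/s): [2.22, 2.22, 2.79, 3.14, 3.14, 3.14].

### API

Orientations are given as a unit quaternion [w, x, y, z].
In Python, from bench import get_state, camera, finish_job, tcp_to_tips gives the robot as it stands. The module is installed in compiled form; this text tells all that it offers.
- The arm moves only by the shell command python3 -m inch 'ROWS' [OPENING] [FORCE]. ROWS is JSON, a list of rows, each an object with "linear": the shift along the world's x, y, z in mm, a list of three; "angular": the turn, a rotation vector about the world's x, y, z in rad, a list of three. In form: [{"linear": [dx, dy, dz], "angular": [ax, ay, az]}, ...]. A call has exactly 10 rows; each row shifts and turns the commanded pose from where the row before left it; what a row does not reach is not made up. A row lasts 1/12 s, in which the tool goes at most 41.7 mm and 7.16 degrees, less where a joint would pass 70% of its speed; a pose out of reach is approached as far as the arm can. A call with a gripper value outside its range is refused whole. OPENING is the opening, from 0 (shut) to 1 (fully open), set as the call begins (- or left out, the last holds). The fingers move at their own pace and stop on an object; FORCE is the grip in N (left out, the last holds). Time passes only in rows, so rows that do not move let the fingers close, or fill a call up. It gives the time, the measured TCP pose, the force and the opening at its end, in the units of the state.
- get_state(): the state, without advancing time (a new reading comes with each control period).
- camera(name): name is "scene" or "top" or "wrist"; returns a dict with "pixels" (480x640x3 uint8, red, green, blue), "camera_matrix" (3x3 intrinsics, pixels), "k1" (the pictures are not rectified: a ray, as slopes to the right and down, at radius r is drawn at 1 + k1 r^2 times it, then the intrinsics apply), "pose" (4x4, takes a point from camera to world coordinates); the wrist camera has in their place "mount" (4x4, takes a point from camera to tool coordinates, whose origin is the TCP and whose axes are the flange's). Camera axes: x right, y up, looking along -z (the intrinsics and any distortion apply to the point x, -y, -z); pixel columns grow to the right and rows downward; lengths in m; the calibration is good to about 2 mm. A picture is of the moment at which its call begins: read the wrist's pose just before it. There is no depth.
- finish_job(): hands the job in, once; it reports no verdict.
The state is a dict: "clock": time; "q": joint angles; "qd": joint speeds; "joint_torque": joint torques, N m; "tcp_pos": TCP position; "eef_rot": TCP orientation; "wrist_force": force on the tool from outside, world axes, zero at the start; "moment": the same for the moment, N m; "opening": opening from 0.0 (shut) to 1.0 (fully open).
Only numpy, scipy, OpenCV 4.12 (cv2) and the standard library are available. Lean on these libraries where they do the work, as an engineer would, in place of code of your own. Each camera call takes 0.05 s, during which the arm holds its last target. There are 200 camera calls.

## Working session

There is one attempt and no reset: what is moved stays moved. The work goes in short steps, Python scripts to look and compute and a shell command to move; the robot and the scene stay as the last step left them, time stands still between calls to the robot, and variables do not carry over. Pictures are saved under pics/ and viewed, about 8 in all and at most 12, crops included, and the job is handed in when it is done.

```bash
mkdir -p pics; cat > h.py <<'E'
import numpy as np, cv2
from bench import get_state, camera, tcp_to_tips
def save(c,n): cv2.imwrite('pics/'+n+'.png', c['pixels'][:,:,::-1])
def ray(c,u,v,T=None):
    K=np.array(c['camera_matrix']);T=np.array(c['pose']) if T is None else T
    d=np.array([(u-K[0,2])/K[0,0],(v-K[1,2])/K[1,1]]);p=d.copy()
    for _ in range(20): p=d/(1+c['k1']*(p@p))
    r=T[:3,:3]@np.array([p[0],-p[1],-1]); return T[:3,3],r
def onplane(c,u,v,z,T=None):
    o,r=ray(c,u,v,T); return o+r*(z-o[2])/r[2]
E
python3 - <<'E'
from h import *
s=get_state();print(s,tcp_to_tips)
for n in('top','scene'):
    c=camera(n);save(c,n);print(n,c['camera_matrix'],c['k1'],np.round(c['pose'],3).tolist())
E
```

```text
{'clock': 0.0, 'q': array([ 1.15638432e+00,  4.91560045e-01,  1.55946742e+00, -3.22984935e-05,
        1.09166853e+00, -1.05619947e-01]), 'qd': array([-0.00137431, -0.00010733,  0.00030986, -0.00038433, -0.00029899,
       -0.00014272]), 'joint_torque': array([ 9.04128992e-04, -6.12650156e+01, -2.58186346e+01,  6.92886324e-02,
        4.82448132e-02, -1.12094701e-04]), 'tcp_pos': array([0.18984676, 0.59522761, 0.22805524]), 'eef_rot': array([-1.27987321e-04,  1.53775955e-01,  9.88105587e-01, -5.36810499e-04]), 'wrist_force': array([-0.53765083, -0.08693114,  0.13957897]), 'moment': array([-0.00790597, -0.02409621, -0.02976955]), 'opening': 1.0062477001429608} 0.014
top [[514.24463289   0.         327.33225078]
 [  0.         514.24463289 239.97112101]
 [  0.           0.           1.        ]] 0.05179028130040011 [[-0.034, 0.976, -0.215, 0.279], [-0.999, -0.033, 0.006, 0.128], [-0.001, 0.215, 0.977, 1.302], [0.0, 0.0, 0.0, 1.0]]
scene [[519.04367435   0.         325.06256401]
 [  0.         519.04367435 229.49244062]
 [  0.           0.           1.        ]] -0.03980683933995313 [[0.515, -0.591, 0.621, 1.251], [0.857, 0.352, -0.377, -0.291], [0.004, 0.726, 0.687, 0.805], [0.0, 0.0, 0.0, 1.0]]
```

View pics/top.png

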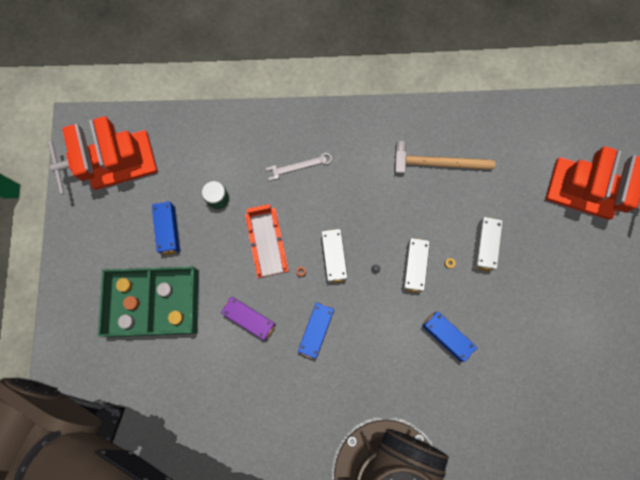

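View pics/scene.png

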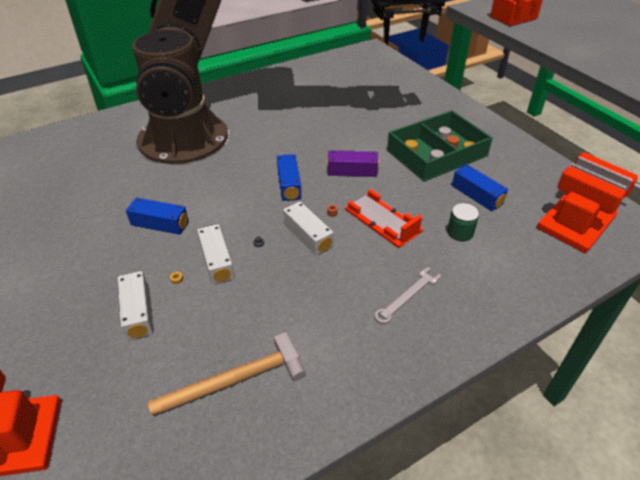

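The top view shows the three white bodies at about (334,255), (416,265) and (489,244). The orange nest is at (266,240), with its stop at the far end (260,211). Next I measure the top faces.

```bash
python3 - <<'E'
from h import *
c=camera('top');im=c['pixels'].astype(int)
up=cv2.resize(c['pixels'][190:310,230:520],None,fx=2.75,fy=2.75,interpolation=cv2.INTER_CUBIC)
hsv=cv2.cvtColor(c['pixels'],cv2.COLOR_RGB2HSV)
m=((hsv[...,1]<40)&(hsv[...,2]>165)).astype(np.uint8)
cs,_=cv2.findContours(m,cv2.RETR_EXTERNAL,cv2.CHAIN_APPROX_NONE)
for k in cs:
    if cv2.contourArea(k)<250: continue
    (u,v),wh,a=cv2.minAreaRect(k)
    if not(200<v<300 and u>220):continue
    P=np.array([onplane(c,*p,0.048)[:2] for p in k[:,0].astype(float)])
    r=cv2.minAreaRect((P*1000).astype(np.float32)); b=cv2.boxPoints(r)
    e=[b[1]-b[0],b[2]-b[1]];e=max(e,key=np.linalg.norm)
    print('white',(u,v),np.round(r[0],1),np.round(r[1],1),'yaw',np.arctan(e[1]/e[0]))
m=((hsv[...,0]<10)&(hsv[...,1]>170)&(hsv[...,2]>120)).astype(np.uint8)
m[:200]=0;m[290:]=0;m[:,:235]=0;m[:,293:]=0
n,l,st,ce=cv2.connectedComponentsWithStats(m)
for i in range(1,n):
    if st[i,4]>15: print('or',st[i],ce[i])
cv2.imwrite('pics/nest.png',cv2.resize(c['pixels'][195:290,225:525],None,fx=2.66,fy=2.66,interpolation=cv2.INTER_CUBIC)[:,:,::-1])
cv2.imwrite('pics/nest2.png',cv2.resize(c['pixels'][200:285,235:300],None,fx=7,fy=7,interpolation=cv2.INTER_CUBIC)[:,:,::-1])
E
```

```text
white (416.8658447265625, 263.7073059082031) [488.1 -98.7] [ 47.6 126.7] yaw -0.18255354
white (333.8733825683594, 254.05023193359375) [519.4 105.3] [126.6  47.7] yaw 0.089700274
white (489.8307800292969, 242.35386657714844) [ 535.9 -282.4] [ 47.4 125.9] yaw -0.21709952
white (266.7115478515625, 245.05770874023438) [548.  271.9] [148.1  51.1] yaw 0.18775542
or [246 205  34  37 281] [261.2633452  218.65124555]
or [279 241   9  31 100] [282.7  256.66]
or [253 247   8  30  89] [256.2247191  261.53932584]
```

View pics/nest2.png

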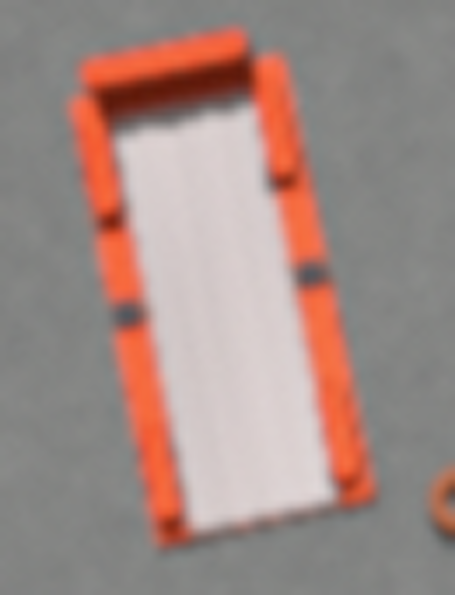

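```bash
python3 - <<'E'
from h import *
c=camera('top')
g=lambda u,v,z: onplane(c,235+(u+.5)/7-.5,200+(v+.5)/7-.5,z)[:2]*1000
for n,pts,z in(('stop inner top',[(95,93),(248,60)],.054),('stop top outer',[(82,70),(243,32)],.054),('floor near',[(190,530),(337,500)],.01),('base near',[(158,547),(375,495)],.005),('left floor',[(118,140),(190,530)],.01),('right floor',[(258,105),(337,500)],.01)):
    P=[g(*p,z) for p in pts];d=P[1]-P[0];print(n,np.round(P,1).tolist(),'mid',np.round((P[0]+P[1])/2,1),'len',round(np.linalg.norm(d),1),'ang',round(np.arctan2(d[1],d[0]),3))
s=get_state();w=camera('wrist');print(np.round(w['mount'],3).tolist(),w['camera_matrix'],w['k1'])
E
```

```text
stop inner top [[630.1, 316.9], [640.6, 262.0]] mid [635.4 289.5] len 55.9 ang -1.383
stop top outer [[638.8, 321.6], [651.1, 263.7]] mid [645.  292.6] len 59.2 ang -1.362
floor near [[477.5, 289.4], [486.6, 236.1]] mid [482.  262.8] len 54.0 ang -1.401
base near [[472.4, 301.6], [488.7, 222.7]] mid [480.6 262.2] len 80.6 ang -1.367
left floor [[624.2, 315.1], [477.5, 289.4]] mid [550.8 302.2] len 149.0 ang -2.968
right floor [[635.9, 263.2], [486.6, 236.1]] mid [561.2 249.6] len 151.7 ang -2.962
[[-0.001, 0.966, 0.259, 0.072], [1.0, 0.0, 0.0, 0.0], [0.0, 0.259, -0.966, -0.156], [0.0, 0.0, 0.0, 1.0]] [[363.18705144   0.         320.86680918]
 [  0.         363.18705144 238.25736703]
 [  0.           0.           1.        ]] -0.04264726508462052
```

```bash
R='1';python3 -m inch '[{"linear":[16.5,-24.5,0],"angular":[0,0,0.02]},{"linear":[16.5,-24.5,0],"angular":[0,0,0.02]},{"linear":[16.5,-24.5,0],"angular":[0,0,0.02]},{"linear":[16.5,-24.5,0],"angular":[0,0,0.02]},{"linear":[16.5,-24.5,0],"angular":[0,0,0.02]},{"linear":[16.5,-24.5,0],"angular":[0,0,0.02]},{"linear":[16.5,-24.5,0],"angular":[0,0,0.02]},{"linear":[16.5,-24.5,0],"angular":[0,0,0.02]},{"linear":[16.5,-24.5,0],"angular":[0,0,0.02]},{"linear":[16.5,-24.5,0],"angular":[0,0,0.02]}]' 0.8 50
python3 -m inch '[{"linear":[16.5,-24.5,0],"angular":[0,0,0.02]},{"linear":[16.5,-24.5,0],"angular":[0,0,0.02]},{"linear":[16.5,-24.5,0],"angular":[0,0,0.02]},{"linear":[16.5,-24.5,0],"angular":[0,0,0.02]},{"linear":[16.5,-24.5,0],"angular":[0,0,0.02]},{"linear":[16.5,-24.5,0],"angular":[0,0,0.02]},{"linear":[16.5,-24.5,0],"angular":[0,0,0.02]},{"linear":[16.5,-24.5,0],"angular":[0,0,0.02]},{"linear":[8,-12,0],"angular":[0,0,0.02]},{"linear":[0,0,0],"angular":[0,0,0.02]}]'
cat >> h.py <<'E'
from scipy.spatial.transform import Rotation as Ro
def wrist():
    s=get_state();c=camera('wrist');T=np.eye(4)
    T[:3,:3]=Ro.from_quat(np.r_[s['eef_rot'][1:],s['eef_rot'][0]]).as_matrix();T[:3,3]=s['tcp_pos']
    c['pose']=T@np.array(c['mount']);return s,c
def white(c,z=.048,amin=1500):
    hsv=cv2.cvtColor(c['pixels'],cv2.COLOR_RGB2HSV)
    m=((hsv[...,1]<40)&(hsv[...,2]>165)).astype(np.uint8)
    for k in cv2.findContours(m,cv2.RETR_EXTERNAL,cv2.CHAIN_APPROX_NONE)[0]:
        if cv2.contourArea(k)<amin: continue
        P=np.array([onplane(c,*p,z)[:2] for p in k[:,0].astype(float)])*1000
        r=cv2.minAreaRect(P.astype(np.float32));b=cv2.boxPoints(r)
        e=max([b[1]-b[0],b[2]-b[1]],key=np.linalg.norm)
        print('white',k[:,0].mean(0).round(),np.round(r[0],1),np.round(r[1],1),'yaw',round(float(np.arctan(e[1]/e[0])),3))
def pose(s):
    R=Ro.from_quat(np.r_[s['eef_rot'][1:],s['eef_rot'][0]]).as_matrix()
    print('t',round(s['clock'],2),'tcp',np.round(s['tcp_pos']*1000,1),'yaw',round(float(np.arctan2(R[1,1],R[0,1])-np.pi/2),3),'zax',R[:,2].round(3),'F',s['wrist_force'].round(2),'M',s['moment'].round(3),'op',round(s['opening'],3))
E
python3 - <<'E'
from h import *
s,c=wrist();pose(s);save(c,'w1');white(c)
E
```

```text
clock: 1.08
tcp_pos: [0.3555, 0.3492, 0.2287]
eef_rot: [0.0, 0.054, 0.999, 0.0]
wrist_force: [1.3, 0.6, 0.1]
opening: 0.801
clock: 1.92
tcp_pos: [0.4963, 0.1403, 0.2285]
eef_rot: [0.0, -0.045, 0.999, -0.0]
wrist_force: [-1.2, -0.2, 0.2]
opening: 0.8
t 1.92 tcp [496.3 140.3 228.5] yaw 0.09 zax [ 0. -0. -1.] F [-1.16 -0.19  0.22] M [0.026 0.024 0.01 ] op 0.8
white [443. 256.] [535.9 259.8] [118.6  48.2] yaw 0.176
white [283. 252.] [534.7 106.1] [95.8 47. ] yaw 0.092
white [ 71. 188.] [490.2 -98.8] [ 46.9 124.9] yaw -0.183
```

View pics/w1.png

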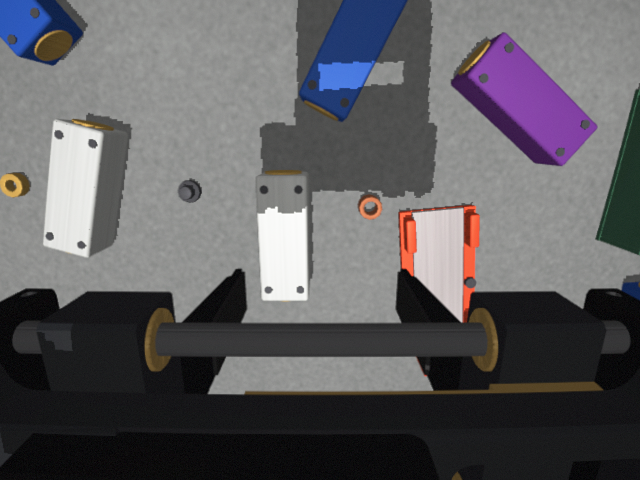

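```bash
python3 -m inch '[{"linear":[11.5,-17.3,-25],"angular":[0,0,0]},{"linear":[11,-17.3,-25],"angular":[0,0,0]},{"linear":[0,0,-30],"angular":[0,0,0]},{"linear":[0,0,-30],"angular":[0,0,0]},{"linear":[0,0,-30],"angular":[0,0,0]},{"linear":[0,0,-30],"angular":[0,0,0]},{"linear":[0,0,-20],"angular":[0,0,0]},{"linear":[0,0,-10],"angular":[0,0,0]},{"linear":[0,0,-5.5],"angular":[0,0,0]},{"linear":[0,0,0],"angular":[0,0,0]}]'
python3 - <<'E'
from h import *
pose(get_state())
E
```

```text
clock: 2.8
tcp_pos: [0.5171, 0.1084, 0.0228]
eef_rot: [-0.0, -0.046, 0.999, 0.0]
wrist_force: [-0.1, -0.1, -0.3]
opening: 0.802
t 2.8 tcp [517.1 108.4  22.8] yaw 0.092 zax [-0.001  0.    -1.   ] F [-0.14 -0.11 -0.27] M [ 0.043 -0.016  0.064] op 0.802
```

```bash
python3 -m inch '[{"linear":[1.5,-2.7,0],"angular":[0,0,0]},{"linear":[0,0,0],"angular":[0,0,0]},{"linear":[0,0,0],"angular":[0,0,0]},{"linear":[0,0,0],"angular":[0,0,0]},{"linear":[0,0,0],"angular":[0,0,0]},{"linear":[0,0,0],"angular":[0,0,0]},{"linear":[0,0,0],"angular":[0,0,0]},{"linear":[0,0,0],"angular":[0,0,0]},{"linear":[0,0,0],"angular":[0,0,0]},{"linear":[0,0,0],"angular":[0,0,0]}]' 0.3 55
python3 - <<'E'
from h import *
pose(get_state())
E
```

```text
clock: 3.63
tcp_pos: [0.5191, 0.1052, 0.0237]
eef_rot: [0.0, -0.046, 0.999, 0.0]
wrist_force: [-0.8, -1.1, 6.7]
opening: 0.502
t 3.63 tcp [519.1 105.2  23.7] yaw 0.091 zax [ 0.001  0.    -1.   ] F [-0.79 -1.07  6.75] M [0.038 0.194 0.078] op 0.502
```

```bash
cat > st.py <<'E'
from h import *
pose(get_state())
E
python3 -m inch '[{"linear":[0,0,5],"angular":[0,0,0]},{"linear":[0,0,10],"angular":[0,0,0]},{"linear":[0,0,15],"angular":[0,0,0]},{"linear":[0,0,20],"angular":[0,0,0]},{"linear":[0,0,20],"angular":[0,0,0]},{"linear":[0,0,10],"angular":[0,0,0]},{"linear":[0,0,0],"angular":[0,0,0]},{"linear":[0,0,0],"angular":[0,0,0]},{"linear":[0,0,0],"angular":[0,0,0]},{"linear":[0,0,0],"angular":[0,0,0]}]' >/dev/null; python3 st.py
python3 -m inch '[{"linear":[0,0,0],"angular":[-0.01,0.1,0]},{"linear":[0,0,0],"angular":[-0.01,0.1,0]},{"linear":[0,0,0],"angular":[-0.01,0.1,0]},{"linear":[0,0,0],"angular":[0,0,0]},{"linear":[0,0,0],"angular":[0,0,0]},{"linear":[0,0,0],"angular":[0,0,0]},{"linear":[0,0,0],"angular":[0,0,0]},{"linear":[0,0,0],"angular":[0,0,0]},{"linear":[0,0,0],"angular":[0,0,0]},{"linear":[0,0,0],"angular":[0,0,0]}]' >/dev/null; python3 st.py
python3 -m inch '[{"linear":[0,0,0],"angular":[0.01,-0.1,0]},{"linear":[0,0,0],"angular":[0.01,-0.1,0]},{"linear":[0,0,0],"angular":[0.01,-0.1,0]},{"linear":[0,0,0],"angular":[0,0,0]},{"linear":[0,0,0],"angular":[0,0,0]},{"linear":[0,0,0],"angular":[0,0,0]},{"linear":[0,0,0],"angular":[0,0,0]},{"linear":[0,0,0],"angular":[0,0,0]},{"linear":[0,0,0],"angular":[0,0,0]},{"linear":[0,0,0],"angular":[0,0,0]}]' >/dev/null; python3 st.py
python3 -m inch '[{"linear":[0,0,0],"angular":[0.01,-0.1,0]},{"linear":[0,0,0],"angular":[0.01,-0.1,0]},{"linear":[0,0,0],"angular":[0.01,-0.1,0]},{"linear":[0,0,0],"angular":[0,0,0]},{"linear":[0,0,0],"angular":[0,0,0]},{"linear":[0,0,0],"angular":[0,0,0]},{"linear":[0,0,0],"angular":[0,0,0]},{"linear":[0,0,0],"angular":[0,0,0]},{"linear":[0,0,0],"angular":[0,0,0]},{"linear":[0,0,0],"angular":[0,0,0]}]' >/dev/null; python3 st.py
python3 -m inch '[{"linear":[0,0,0],"angular":[-0.01,0.1,0]},{"linear":[0,0,0],"angular":[-0.01,0.1,0]},{"linear":[0,0,0],"angular":[-0.01,0.1,0]},{"linear":[0,0,0],"angular":[0,0,0]},{"linear":[0,0,0],"angular":[0,0,0]},{"linear":[0,0,0],"angular":[0,0,0]},{"linear":[0,0,0],"angular":[0,0,0]},{"linear":[0,0,0],"angular":[0,0,0]},{"linear":[0,0,0],"angular":[0,0,0]},{"linear":[0,0,0],"angular":[0,0,0]}]' >/dev/null; python3 st.py
```

```text
t 4.47 tcp [518.4 105.1 102.1] yaw 0.091 zax [-0.002 -0.    -1.   ] F [-0.31  0.04 -5.27] M [ 0.013  0.003 -0.005] op 0.498
t 5.3 tcp [518.8 105.2 103.4] yaw 0.092 zax [-0.295 -0.029 -0.955] F [ 0.26 -0.38 -6.03] M [ 0.076 -0.393  0.031] op 0.507
t 6.13 tcp [519.1 105.2 102.9] yaw 0.091 zax [-0.001  0.    -1.   ] F [ 0.26  0.65 -5.03] M [-0.008 -0.052  0.008] op 0.502
t 6.97 tcp [519.1 105.2 103.1] yaw 0.092 zax [ 0.295  0.03  -0.955] F [-0.12 -0.39 -4.29] M [-0.02   0.436  0.021] op 0.503
t 7.8 tcp [518.7 105.1 103.3] yaw 0.091 zax [ 0.001  0.    -1.   ] F [-0.36  0.29 -5.44] M [0.018 0.017 0.008] op 0.504
```

```bash

python3 -m inch '[{"linear":[0,0,-15],"angular":[0,0,0]},{"linear":[0,0,-20],"angular":[0,0,0]},{"linear":[0,0,-20],"angular":[0,0,0]},{"linear":[0,0,-10],"angular":[0,0,0]},{"linear":[0,0,-6],"angular":[0,0,0]},{"linear":[0,0,-4],"angular":[0,0,0]},{"linear":[0,0,-3],"angular":[0,0,0]},{"linear":[0,0,-1.5],"angular":[0,0,0]},{"linear":[0,0,0],"angular":[0,0,0]},{"linear":[0,0,0],"angular":[0,0,0]}]'; python3 st.py
python3 -m inch '[{"linear":[0,0,0],"angular":[0,0,0]},{"linear":[0,0,0],"angular":[0,0,0]},{"linear":[0,0,0],"angular":[0,0,0]},{"linear":[0,0,0],"angular":[0,0,0]},{"linear":[0,0,0],"angular":[0,0,0]},{"linear":[0,0,15],"angular":[0,0,0]},{"linear":[0,0,25],"angular":[0,0,0]},{"linear":[0,0,35],"angular":[0,0,0]},{"linear":[0,0,35],"angular":[0,0,0]},{"linear":[0,0,10],"angular":[0,0,0]}]' 0.8; python3 st.py
```

```text
clock: 8.63
tcp_pos: [0.5192, 0.1052, 0.0241]
eef_rot: [0.0, -0.046, 0.999, 0.0]
wrist_force: [-0.1, -0.3, -5.2]
opening: 0.501
t 8.63 tcp [519.2 105.2  24.1] yaw 0.091 zax [ 0.001  0.    -1.   ] F [-0.11 -0.28 -5.2 ] M [-0.003  0.016  0.062] op 0.501
clock: 9.47
tcp_pos: [0.5203, 0.1053, 0.1481]
eef_rot: [0.003, -0.046, 0.999, 0.0]
wrist_force: [1.1, -0.4, -0.4]
opening: 0.802
t 9.47 tcp [520.3 105.3 148.1] yaw 0.091 zax [ 0.006  0.001 -1.   ] F [ 1.14 -0.36 -0.37] M [-0.018 -0.014  0.008] op 0.802
```

```bash

python3 -m inch '[{"linear":[-3.7,-25.5,0],"angular":[0,0,-0.0343]},{"linear":[-3.7,-25.5,0],"angular":[0,0,-0.0343]},{"linear":[-3.7,-25.5,0],"angular":[0,0,-0.0343]},{"linear":[-3.7,-25.5,0],"angular":[0,0,-0.0343]},{"linear":[-3.7,-25.5,0],"angular":[0,0,-0.0343]},{"linear":[-3.7,-25.5,0],"angular":[0,0,-0.0343]},{"linear":[-3.7,-25.5,0],"angular":[0,0,-0.0343]},{"linear":[-3.7,-25.5,0],"angular":[0,0,-0.0343]},{"linear":[0,0,0],"angular":[0,0,0]},{"linear":[0,0,0],"angular":[0,0,0]}]' >/dev/null
python3 - <<'E'
from h import *
s,c=wrist();pose(s);save(c,'w2');white(c)
E
python3 -m inch '[{"linear":[0,0,-15],"angular":[0,0,0]},{"linear":[0,0,-25],"angular":[0,0,0]},{"linear":[0,0,-25],"angular":[0,0,0]},{"linear":[0,0,-20],"angular":[0,0,0]},{"linear":[0,0,-15],"angular":[0,0,0]},{"linear":[0,0,-10],"angular":[0,0,0]},{"linear":[0,0,-6],"angular":[0,0,0]},{"linear":[0,0,-4],"angular":[0,0,0]},{"linear":[0,0,0],"angular":[0,0,0]},{"linear":[0,0,0],"angular":[0,0,0]}]' >/dev/null; python3 st.py
```

```text
t 10.3 tcp [489.1 -99.7 143.4] yaw -0.185 zax [-0.  0. -1.] F [ 0.85 -0.13 -0.72] M [ 0.062  0.003 -0.011] op 0.8
white [322. 281.] [ 518.7 -104.8] [46.8 64.4] yaw -0.185
white [601. 228.] [518.3 103.8] [119.6  47.1] yaw 0.093
t 11.18 tcp [489.6 -98.7  24.1] yaw -0.183 zax [ 0.001 -0.    -1.   ] F [ 0.26 -0.66  0.08] M [0.022 0.005 0.023] op 0.799
```

```bash
cat > av.py <<'E'
from h import *
S=[get_state()]
for _ in range(5): camera('top'); S.append(get_state())
R=Ro.from_quat(np.r_[S[0]['eef_rot'][1:],S[0]['eef_rot'][0]]).as_matrix();y=R[:,1]
M=np.array([s['moment']@y for s in S]);F=np.array([s['wrist_force'][2] for s in S])
print('My',M.round(3),'mean',M.mean().round(4),'Fz',F.mean().round(2));pose(S[-1])
E
python3 -m inch '[{"linear":[0,0,0],"angular":[0,0,0]},{"linear":[0,0,0],"angular":[0,0,0]},{"linear":[0,0,0],"angular":[0,0,0]},{"linear":[0,0,0],"angular":[0,0,0]},{"linear":[0,0,0],"angular":[0,0,0]},{"linear":[0,0,0],"angular":[0,0,0]},{"linear":[0,0,0],"angular":[0,0,0]},{"linear":[0,0,0],"angular":[0,0,0]},{"linear":[0,0,0],"angular":[0,0,0]},{"linear":[0,0,0],"angular":[0,0,0]}]' 0.3 55 >/dev/null; python3 st.py
python3 -m inch '[{"linear":[0,0,5],"angular":[0,0,0]},{"linear":[0,0,10],"angular":[0,0,0]},{"linear":[0,0,15],"angular":[0,0,0]},{"linear":[0,0,20],"angular":[0,0,0]},{"linear":[0,0,20],"angular":[0,0,0]},{"linear":[0,0,10],"angular":[0,0,0]},{"linear":[0,0,0],"angular":[0,0,0]},{"linear":[0,0,0],"angular":[0,0,0]},{"linear":[0,0,0],"angular":[0,0,0]},{"linear":[0,0,0],"angular":[0,0,0]}]' >/dev/null; python3 st.py
python3 -m inch '[{"linear":[0,0,0],"angular":[0.018,0.098,0]},{"linear":[0,0,0],"angular":[0.018,0.098,0]},{"linear":[0,0,0],"angular":[0.018,0.098,0]},{"linear":[0,0,0],"angular":[0,0,0]},{"linear":[0,0,0],"angular":[0,0,0]},{"linear":[0,0,0],"angular":[0,0,0]},{"linear":[0,0,0],"angular":[0,0,0]},{"linear":[0,0,0],"angular":[0,0,0]},{"linear":[0,0,0],"angular":[0,0,0]},{"linear":[0,0,0],"angular":[0,0,0]}]' >/dev/null; python3 av.py
python3 -m inch '[{"linear":[0,0,0],"angular":[-0.018,-0.098,0]},{"linear":[0,0,0],"angular":[-0.018,-0.098,0]},{"linear":[0,0,0],"angular":[-0.018,-0.098,0]},{"linear":[0,0,0],"angular":[0,0,0]},{"linear":[0,0,0],"angular":[0,0,0]},{"linear":[0,0,0],"angular":[0,0,0]},{"linear":[0,0,0],"angular":[0,0,0]},{"linear":[0,0,0],"angular":[0,0,0]},{"linear":[0,0,0],"angular":[0,0,0]},{"linear":[0,0,0],"angular":[0,0,0]}]' >/dev/null; python3 av.py
python3 -m inch '[{"linear":[0,0,0],"angular":[-0.018,-0.098,0]},{"linear":[0,0,0],"angular":[-0.018,-0.098,0]},{"linear":[0,0,0],"angular":[-0.018,-0.098,0]},{"linear":[0,0,0],"angular":[0,0,0]},{"linear":[0,0,0],"angular":[0,0,0]},{"linear":[0,0,0],"angular":[0,0,0]},{"linear":[0,0,0],"angular":[0,0,0]},{"linear":[0,0,0],"angular":[0,0,0]},{"linear":[0,0,0],"angular":[0,0,0]},{"linear":[0,0,0],"angular":[0,0,0]}]' >/dev/null; python3 av.py
python3 -m inch '[{"linear":[0,0,0],"angular":[0.018,0.098,0]},{"linear":[0,0,0],"angular":[0.018,0.098,0]},{"linear":[0,0,0],"angular":[0.018,0.098,0]},{"linear":[0,0,0],"angular":[0,0,0]},{"linear":[0,0,0],"angular":[0,0,0]},{"linear":[0,0,0],"angular":[0,0,0]},{"linear":[0,0,0],"angular":[0,0,0]},{"linear":[0,0,0],"angular":[0,0,0]},{"linear":[0,0,0],"angular":[0,0,0]},{"linear":[0,0,0],"angular":[0,0,0]}]' >/dev/null; python3 av.py
```

```text
t 12.02 tcp [489.4 -98.9  23.9] yaw -0.183 zax [ 0. -0. -1.] F [-0.92 -0.46  5.06] M [-0.107  0.169 -0.004] op 0.506
t 12.85 tcp [488.8 -98.7 102.7] yaw -0.183 zax [-0.002  0.001 -1.   ] F [ 0.09  0.59 -4.57] M [ 0.018 -0.025 -0.029] op 0.5
My [-0.363 -0.354 -0.364 -0.345 -0.41  -0.35 ] mean -0.3643 Fz -4.99
t 13.93 tcp [489.3 -98.8 103.7] yaw -0.183 zax [-0.289  0.053 -0.956] F [ 0.06  0.12 -5.8 ] M [-0.038 -0.349  0.015] op 0.5
My [0.062 0.015 0.071 0.1   0.035 0.01 ] mean 0.0486 Fz -5.25
t 15.02 tcp [489.3 -98.8 103.6] yaw -0.183 zax [-0.  0. -1.] F [ 0.61 -0.25 -4.92] M [-0.013  0.012  0.039] op 0.501
My [0.431 0.339 0.352 0.406 0.409 0.329] mean 0.3775 Fz -5.18
t 16.1 tcp [489.3 -98.8 103.6] yaw -0.183 zax [ 0.29  -0.053 -0.956] F [ 0.72  0.85 -4.69] M [0.055 0.324 0.033] op 0.499
My [-0.039 -0.058 -0.062 -0.107 -0.043 -0.014] mean -0.054 Fz -4.86
t 17.18 tcp [489.3 -98.8 103.7] yaw -0.183 zax [ 0.  0. -1.] F [ 0.49  0.14 -4.66] M [-0.028 -0.009 -0.012] op 0.503
```

```bash

python3 -m inch '[{"linear":[0,0,0],"angular":[0.018,0.098,0]},{"linear":[0,0,0],"angular":[0.018,0.098,0]},{"linear":[0,0,0],"angular":[0.018,0.098,0]},{"linear":[0,0,0],"angular":[0,0,0]},{"linear":[0,0,0],"angular":[0,0,0]},{"linear":[0,0,0],"angular":[0,0,0]},{"linear":[0,0,0],"angular":[0,0,0]},{"linear":[0,0,0],"angular":[0,0,0]},{"linear":[0,0,0],"angular":[0,0,0]},{"linear":[0,0,0],"angular":[0,0,0]}]' >/dev/null; python3 st.py
python3 -m inch '[{"linear":[0,0,0],"angular":[-0.018,-0.098,0]},{"linear":[0,0,0],"angular":[-0.018,-0.098,0]},{"linear":[0,0,0],"angular":[-0.018,-0.098,0]},{"linear":[0,0,0],"angular":[0,0,0]},{"linear":[0,0,0],"angular":[0,0,0]},{"linear":[0,0,0],"angular":[0,0,0]},{"linear":[0,0,0],"angular":[0,0,0]},{"linear":[0,0,0],"angular":[0,0,0]},{"linear":[0,0,0],"angular":[0,0,0]},{"linear":[0,0,0],"angular":[0,0,0]}]' >/dev/null; python3 av.py
python3 -m inch '[{"linear":[0,0,0],"angular":[-0.018,-0.098,0]},{"linear":[0,0,0],"angular":[-0.018,-0.098,0]},{"linear":[0,0,0],"angular":[-0.018,-0.098,0]},{"linear":[0,0,0],"angular":[0,0,0]},{"linear":[0,0,0],"angular":[0,0,0]},{"linear":[0,0,0],"angular":[0,0,0]},{"linear":[0,0,0],"angular":[0,0,0]},{"linear":[0,0,0],"angular":[0,0,0]},{"linear":[0,0,0],"angular":[0,0,0]},{"linear":[0,0,0],"angular":[0,0,0]}]' >/dev/null; python3 st.py
python3 -m inch '[{"linear":[0,0,0],"angular":[0.018,0.098,0]},{"linear":[0,0,0],"angular":[0.018,0.098,0]},{"linear":[0,0,0],"angular":[0.018,0.098,0]},{"linear":[0,0,0],"angular":[0,0,0]},{"linear":[0,0,0],"angular":[0,0,0]},{"linear":[0,0,0],"angular":[0,0,0]},{"linear":[0,0,0],"angular":[0,0,0]},{"linear":[0,0,0],"angular":[0,0,0]},{"linear":[0,0,0],"angular":[0,0,0]},{"linear":[0,0,0],"angular":[0,0,0]}]' >/dev/null; python3 av.py
```

```text
t 18.02 tcp [489.2 -98.8 103.9] yaw -0.183 zax [-0.289  0.053 -0.956] F [ 0.09  0.74 -5.51] M [-0.051 -0.369  0.001] op 0.504
My [0.031 0.085 0.052 0.066 0.086 0.073] mean 0.0655 Fz -5.34
t 19.1 tcp [489.4 -98.9 103.6] yaw -0.183 zax [-0.  0. -1.] F [-0.06  0.35 -4.71] M [0.037 0.067 0.01 ] op 0.503
t 19.93 tcp [489.6 -98.8 103.6] yaw -0.183 zax [ 0.289 -0.053 -0.956] F [-0.03  0.25 -5.18] M [ 0.102  0.392 -0.003] op 0.504
My [-0.058 -0.044 -0.017 -0.    -0.052 -0.102] mean -0.0456 Fz -5.34
t 21.02 tcp [489.3 -98.9 103.7] yaw -0.183 zax [ 0.  0. -1.] F [ 0.19 -0.4  -5.49] M [ 0.047 -0.113 -0.051] op 0.504
```

```bash

python3 -m inch '[{"linear":[6,10,10],"angular":[0,0,0.012]},{"linear":[12,20,10],"angular":[0,0,0.024]},{"linear":[13,20,10],"angular":[0,0,0.024]},{"linear":[13,20,10],"angular":[0,0,0.024]},{"linear":[13,20,10],"angular":[0,0,0.024]},{"linear":[13,20,10],"angular":[0,0,0.024]},{"linear":[13,20,10],"angular":[0,0,0.024]},{"linear":[13,20,10],"angular":[0,0,0.024]},{"linear":[13,20,10],"angular":[0,0,0.024]},{"linear":[13,20,6],"angular":[0,0,0.024]}]' >/dev/null
python3 -m inch '[{"linear":[13,20,0],"angular":[0,0,0.024]},{"linear":[13,20,0],"angular":[0,0,0.024]},{"linear":[13,20,0],"angular":[0,0,0.024]},{"linear":[13,20,0],"angular":[0,0,0.024]},{"linear":[13,20,0],"angular":[0,0,0.024]},{"linear":[10,15,0],"angular":[0,0,0.02]},{"linear":[5,5,0],"angular":[0,0,0.01]},{"linear":[0,0,0],"angular":[0,0,0]},{"linear":[0,0,0],"angular":[0,0,0]},{"linear":[0,0,0],"angular":[0,0,0]}]' >/dev/null
python3 - <<'E'
from h import *
s,c=wrist();pose(s);save(c,'w3');np.savez('w3',px=c['pixels'],pose=c['pose'],K=c['camera_matrix'],k1=c['k1'])
E
```

```text
t 22.68 tcp [690.8 210.2 199.5] yaw 0.194 zax [-0.001 -0.    -1.   ] F [-0.2   0.43 -4.9 ] M [ 0.049 -0.001  0.002] op 0.503
```

View pics/w3.png

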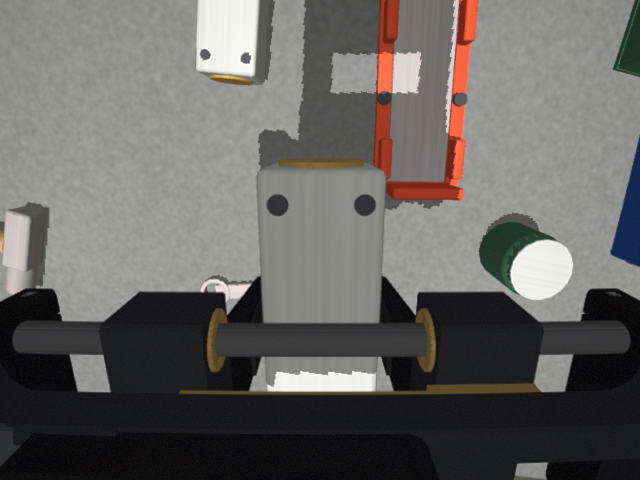

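```bash
python3 - <<'E'
from h import *
p=np.load('w3.npz')['px']
cv2.imwrite('pics/c3.png',cv2.resize(p[60:210,365:485],None,fx=4,fy=4,interpolation=cv2.INTER_CUBIC)[:,:,::-1])
E
```

```text
(no output)
```

View pics/c3.png

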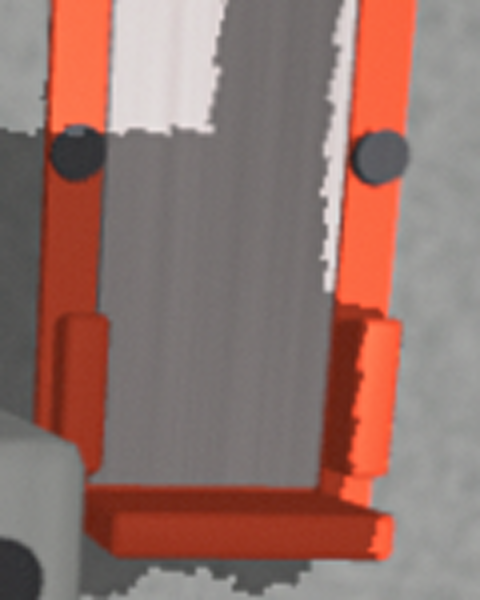

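```bash
python3 - <<'E'
from h import *
d=np.load('w3.npz');c={'camera_matrix':d['K'],'k1':float(d['k1']),'pose':d['pose']}
g=lambda u,v,z: onplane(c,365+(u+.5)/4-.5,60+(v+.5)/4-.5,z)[:2]*1000
for n,pts,z in(('foot',[(98,486),(325,490)],.01),('stop in top',[(112,513),(392,517)],.054),('stop out top',[(112,557),(390,558)],.054),('L floor',[(112,0),(100,300)],.01),('R floor',[(357,0),(337,290)],.01),('L out',[(50,0),(38,400)],.01),('R out',[(415,0),(388,315)],.01),('L guide',[(107,315),(101,470)],.028),('R guide',[(368,320),(355,470)],.028),('bolts',[(77,153),(380,157)],.012)):
    P=[g(*p,z) for p in pts];e=P[1]-P[0];print(n,np.round(P,1).tolist(),'mid',np.round((P[0]+P[1])/2,1),'len',round(np.linalg.norm(e),1),'ang',round(np.arctan2(e[1],e[0]),3))
pose(get_state())
E
```

```text
foot [[643.9, 266.5], [634.2, 319.9]] mid [639.1 293.2] len 54.3 ang 1.75
stop in top [[645.8, 261.7], [635.1, 319.5]] mid [640.5 290.6] len 58.8 ang 1.753
stop out top [[654.7, 263.9], [643.5, 321.6]] mid [649.1 292.7] len 58.8 ang 1.763
L floor [[539.5, 244.5], [602.4, 256.8]] mid [570.9 250.7] len 64.1 ang 0.194
R floor [[528.4, 297.7], [589.3, 310.1]] mid [558.9 303.9] len 62.1 ang 0.2
L out [[542.2, 231.1], [627.2, 247.9]] mid [584.7 239.5] len 86.7 ang 0.196
R out [[525.7, 310.4], [592.3, 323.3]] mid [559.  316.8] len 67.8 ang 0.191
L guide [[606.1, 255.9], [639.1, 262.6]] mid [622.6 259.3] len 33.7 ang 0.2
R guide [[595.7, 312.6], [627.8, 318.9]] mid [611.8 315.7] len 32.7 ang 0.193
bolts [[572.5, 244.0], [559.6, 311.1]] mid [566.  277.5] len 68.4 ang 1.761
t 22.73 tcp [690.9 210.2 199.7] yaw 0.194 zax [-0. -0. -1.] F [ 0.5  -0.06 -4.87] M [ 0.098 -0.074  0.042] op 0.501
```

```bash

python3 -m inch '[{"linear":[-10,5,-5],"angular":[0,0,0]},{"linear":[-17,8.5,-10],"angular":[0,0,0]},{"linear":[-20,9.5,-15],"angular":[0,0,0]},{"linear":[-20,9.5,-15],"angular":[0,0,0]},{"linear":[-20,9.5,-15],"angular":[0,0,0]},{"linear":[-20,9.5,-15],"angular":[0,0,0]},{"linear":[-17,9,-15],"angular":[0,0,0]},{"linear":[-9.5,5,-10],"angular":[0,0,0]},{"linear":[0,0,0],"angular":[0,0,0]},{"linear":[0,0,0],"angular":[0,0,0]}]' >/dev/null
python3 st.py
python3 -c "
from h import *
s,c=wrist();save(c,'w4')
c=camera('top');cv2.imwrite('pics/t4.png',cv2.resize(c['pixels'][185:300,220:320],None,fx=5,fy=5,interpolation=cv2.INTER_CUBIC)[:,:,::-1])"
```

```text
t 23.57 tcp [557.8 276.3 100. ] yaw 0.195 zax [ 0. -0. -1.] F [ 0.73 -0.09 -4.77] M [ 0.05  -0.005  0.005] op 0.503
```

```bash

python3 -m inch '[{"linear":[-0.4,-0.6,-8],"angular":[0,0,0]},{"linear":[0,0,-12],"angular":[0,0,0]},{"linear":[0,0,-12],"angular":[0,0,0]},{"linear":[0,0,-10],"angular":[0,0,0]},{"linear":[0,0,-6],"angular":[0,0,0]},{"linear":[0,0,-4],"angular":[0,0,0]},{"linear":[0,0,-2],"angular":[0,0,0]},{"linear":[0,0,0],"angular":[0,0,0]},{"linear":[0,0,0],"angular":[0,0,0]},{"linear":[0,0,0],"angular":[0,0,0]}]' >/dev/null
python3 av.py
python3 -c "
from h import *
s,c=wrist();save(c,'w4')"
```

```text
My [-0.051  0.01  -0.025  0.003 -0.056  0.016] mean -0.017 Fz -4.85
t 24.75 tcp [557.5 276.1  45.9] yaw 0.195 zax [ 0.  0. -1.] F [-0.63  0.38 -4.98] M [ 0.052  0.027 -0.027] op 0.499
```

View pics/w4.png

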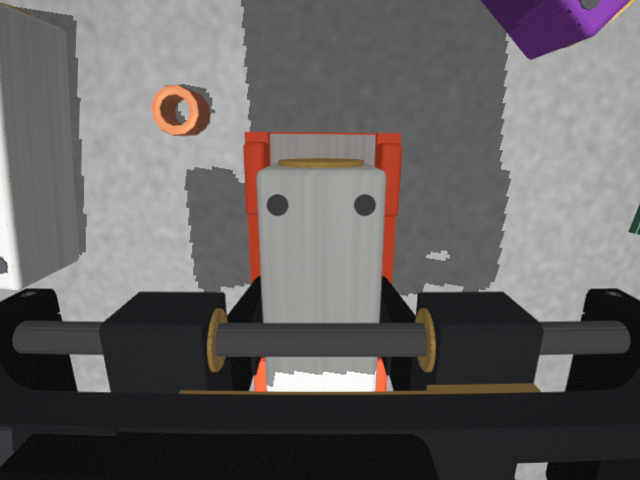

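```bash

python3 -m inch '[{"linear":[-0.2,0.8,-2],"angular":[0,0,0]},{"linear":[0,0,-3],"angular":[0,0,0]},{"linear":[0,0,-3],"angular":[0,0,0]},{"linear":[0,0,-1.5],"angular":[0,0,0]},{"linear":[0,0,-1],"angular":[0,0,0]},{"linear":[0,0,-0.5],"angular":[0,0,0]},{"linear":[0,0,-0.5],"angular":[0,0,0]},{"linear":[0,0,0],"angular":[0,0,0]},{"linear":[0,0,0],"angular":[0,0,0]},{"linear":[0,0,0],"angular":[0,0,0]}]' >/dev/null
python3 av.py
```

```text
My [-0.015 -0.042 -0.007 -0.054 -0.001  0.001] mean -0.0198 Fz -4.82
t 25.88 tcp [557.3 276.9  34.3] yaw 0.195 zax [ 0.  0. -1.] F [ 0.54 -0.72 -4.83] M [ 0.031  0.007 -0.011] op 0.504
```

```bash

python3 -m inch '[{"linear":[0,0,-0.4],"angular":[0,0,0]},{"linear":[0,0,-0.4],"angular":[0,0,0]},{"linear":[1,0.2,0],"angular":[0,0,0]},{"linear":[1.5,0.3,0],"angular":[0,0,0]},{"linear":[1.5,0.3,0],"angular":[0,0,0]},{"linear":[1.5,0.3,0],"angular":[0,0,0]},{"linear":[1.5,0.3,0],"angular":[0,0,0]},{"linear":[1,0.2,0],"angular":[0,0,0]},{"linear":[0,0,0],"angular":[0,0,0]},{"linear":[0,0,0],"angular":[0,0,0]}]' >/dev/null
python3 av.py
```

```text
My [ 0.054 -0.025 -0.079 -0.072 -0.098 -0.175] mean -0.0658 Fz -2.46
t 26.97 tcp [565.5 278.5  33.5] yaw 0.195 zax [ 0.001  0.    -1.   ] F [ 0.65  0.56 -2.33] M [-0.033 -0.184  0.017] op 0.5
```

```bash

python3 -m inch '[{"linear":[0.5,0.1,0],"angular":[0,0,0]},{"linear":[0.5,0.1,0],"angular":[0,0,0]},{"linear":[0.5,0.1,0],"angular":[0,0,0]},{"linear":[0.5,0.1,0],"angular":[0,0,0]},{"linear":[0.5,0.1,0],"angular":[0,0,0]},{"linear":[0.5,0.1,0],"angular":[0,0,0]},{"linear":[0.5,0.1,0],"angular":[0,0,0]},{"linear":[0.5,0.1,0],"angular":[0,0,0]},{"linear":[0,0,0],"angular":[0,0,0]},{"linear":[0,0,0],"angular":[0,0,0]}]' >/dev/null
python3 av.py
python3 -c "
from h import *
c=camera('top');cv2.imwrite('pics/t5.png',cv2.resize(c['pixels'][185:300,220:320],None,fx=5,fy=5,interpolation=cv2.INTER_CUBIC)[:,:,::-1])
c=camera('scene');cv2.imwrite('pics/s5.png',cv2.resize(c['pixels'][170:260,320:450],None,fx=5,fy=5,interpolation=cv2.INTER_CUBIC)[:,:,::-1])"
```

```text
My [0.264 0.235 0.235 0.226 0.269 0.203] mean 0.2386 Fz -1.57
t 28.05 tcp [569.3 279.3  33.4] yaw 0.195 zax [ 0.  0. -1.] F [-1.77  0.22 -2.43] M [-0.041  0.198 -0.007] op 0.501
```

View pics/s5.png

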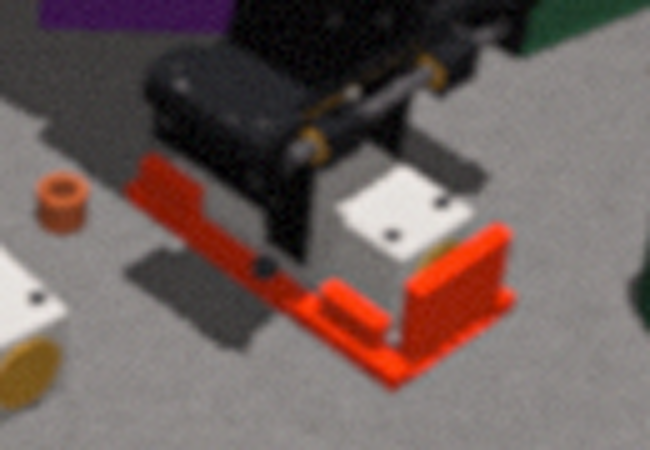

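The scene crop shows the body between the guides. Its brass end (435,258) is still a few mm short of the stop (455,290), so I keep going gently.

```bash

python3 -m inch '[{"linear":[0.3,0.06,0],"angular":[0,0,0]},{"linear":[0.3,0.06,0],"angular":[0,0,0]},{"linear":[0.3,0.06,0],"angular":[0,0,0]},{"linear":[0.3,0.06,0],"angular":[0,0,0]},{"linear":[0.3,0.06,0],"angular":[0,0,0]},{"linear":[0.3,0.06,0],"angular":[0,0,0]},{"linear":[0.3,0.06,0],"angular":[0,0,0]},{"linear":[0.3,0.06,0],"angular":[0,0,0]},{"linear":[0,0,0],"angular":[0,0,0]},{"linear":[0,0,0],"angular":[0,0,0]}]' >/dev/null
python3 st.py
```

```text
t 28.98 tcp [571.7 279.8  33.3] yaw 0.195 zax [ 0.  0. -1.] F [-1.91 -0.38 -1.59] M [-0.037  0.319  0.041] op 0.503
```

```bash

python3 -m inch '[{"linear":[0.2,0.04,0],"angular":[0,0,0]},{"linear":[0.2,0.04,0],"angular":[0,0,0]},{"linear":[0.2,0.04,0],"angular":[0,0,0]},{"linear":[0.2,0.04,0],"angular":[0,0,0]},{"linear":[0.2,0.04,0],"angular":[0,0,0]},{"linear":[0,0,0],"angular":[0,0,0]},{"linear":[0,0,0],"angular":[0,0,0]},{"linear":[0,0,0],"angular":[0,0,0]},{"linear":[0,0,0],"angular":[0,0,0]},{"linear":[0,0,0],"angular":[0,0,0]}]' >/dev/null
python3 av.py
```

```text
My [0.326 0.259 0.335 0.26  0.256 0.298] mean 0.289 Fz -1.68
t 30.07 tcp [572.7 279.9  33.4] yaw 0.195 zax [ 0.  0. -1.] F [-2.15 -0.78 -1.72] M [-0.075  0.289 -0.019] op 0.504
```

```bash

python3 -m inch '[{"linear":[0.2,0.04,0],"angular":[0,0,0]},{"linear":[0.2,0.04,0],"angular":[0,0,0]},{"linear":[0.2,0.04,0],"angular":[0,0,0]},{"linear":[0.2,0.04,0],"angular":[0,0,0]},{"linear":[0.2,0.04,0],"angular":[0,0,0]},{"linear":[0,0,0],"angular":[0,0,0]},{"linear":[0,0,0],"angular":[0,0,0]},{"linear":[0,0,0],"angular":[0,0,0]},{"linear":[0,0,0],"angular":[0,0,0]},{"linear":[0,0,0],"angular":[0,0,0]}]' >/dev/null
python3 av.py
```

```text
My [0.343 0.331 0.304 0.322 0.281 0.296] mean 0.3126 Fz -1.64
t 31.15 tcp [573.7 280.2  33.4] yaw 0.195 zax [ 0.  0. -1.] F [-1.26 -0.37 -1.45] M [-0.075  0.286  0.012] op 0.501
```

```bash

python3 -m inch '[{"linear":[0.2,0.04,0],"angular":[0,0,0]},{"linear":[0.2,0.04,0],"angular":[0,0,0]},{"linear":[0.2,0.04,0],"angular":[0,0,0]},{"linear":[0.2,0.04,0],"angular":[0,0,0]},{"linear":[0,0,0],"angular":[0,0,0]},{"linear":[0,0,0],"angular":[0,0,0]},{"linear":[0,0,0],"angular":[0,0,0]},{"linear":[0,0,0],"angular":[0,0,0]},{"linear":[0,0,0],"angular":[0,0,0]},{"linear":[0,0,0],"angular":[0,0,0]}]' >/dev/null
python3 av.py
```

```text
My [0.317 0.335 0.286 0.324 0.261 0.276] mean 0.2998 Fz -1.4
t 32.23 tcp [574.5 280.3  33.4] yaw 0.195 zax [ 0.  0. -1.] F [-1.87 -1.45 -3.05] M [-0.069  0.268  0.024] op 0.502
```

```bash

python3 -m inch '[{"linear":[0.2,0.04,0],"angular":[0,0,0]},{"linear":[0.2,0.04,0],"angular":[0,0,0]},{"linear":[0.2,0.04,0],"angular":[0,0,0]},{"linear":[0.2,0.04,0],"angular":[0,0,0]},{"linear":[0.2,0.04,0],"angular":[0,0,0]},{"linear":[0,0,0],"angular":[0,0,0]},{"linear":[0,0,0],"angular":[0,0,0]},{"linear":[0,0,0],"angular":[0,0,0]},{"linear":[0,0,0],"angular":[0,0,0]},{"linear":[0,0,0],"angular":[0,0,0]}]' >/dev/null
python3 av.py
```

```text
My [0.629 0.67  0.643 0.697 0.664 0.714] mean 0.6696 Fz -0.26
t 33.32 tcp [575.1 280.4  33.3] yaw 0.195 zax [-0.001 -0.    -1.   ] F [-5.18 -0.46 -0.14] M [-0.139  0.7   -0.062] op 0.505
```

```bash

python3 -m inch '[{"linear":[0.2,0.04,0],"angular":[0,0,0]},{"linear":[0.2,0.04,0],"angular":[0,0,0]},{"linear":[0.2,0.04,0],"angular":[0,0,0]},{"linear":[0.2,0.04,0],"angular":[0,0,0]},{"linear":[0.2,0.04,0],"angular":[0,0,0]},{"linear":[0,0,0],"angular":[0,0,0]},{"linear":[0,0,0],"angular":[0,0,0]},{"linear":[0,0,0],"angular":[0,0,0]},{"linear":[0,0,0],"angular":[0,0,0]},{"linear":[0,0,0],"angular":[0,0,0]}]' >/dev/null
python3 av.py
```

```text
My [1.033 1.101 1.06  1.045 1.063 1.052] mean 1.059 Fz 1.43
t 34.4 tcp [575.5 280.5  33.3] yaw 0.195 zax [-0.002 -0.    -1.   ] F [-8.5  -1.56  1.25] M [-0.191  1.035 -0.158] op 0.502
```

```bash

python3 -m inch '[{"linear":[-0.3,-0.06,0],"angular":[0,0,0]},{"linear":[-0.3,-0.06,0],"angular":[0,0,0]},{"linear":[0,0,0],"angular":[0,0,0]},{"linear":[0,0,0],"angular":[0,0,0]},{"linear":[0,0,0],"angular":[0,0,0]},{"linear":[0,0,0],"angular":[0,0,0]},{"linear":[0,0,0],"angular":[0,0,0]},{"linear":[0,0,0],"angular":[0,0,0]},{"linear":[0,0,0],"angular":[0,0,0]},{"linear":[0,0,0],"angular":[0,0,0]}]' >/dev/null
python3 st.py
python3 -m inch '[{"linear":[0,0,0],"angular":[0,0,0]},{"linear":[0,0,0],"angular":[0,0,0]},{"linear":[0,0,0],"angular":[0,0,0]},{"linear":[0,0,0],"angular":[0,0,0]},{"linear":[0,0,0],"angular":[0,0,0]},{"linear":[0,0,0],"angular":[0,0,0]},{"linear":[0,0,0],"angular":[0,0,0]},{"linear":[0,0,0],"angular":[0,0,0]},{"linear":[0,0,0],"angular":[0,0,0]},{"linear":[0,0,0],"angular":[0,0,0]}]' 0.7 >/dev/null
python3 st.py
python3 -m inch '[{"linear":[0,0,5],"angular":[0,0,0]},{"linear":[0,0,10],"angular":[0,0,0]},{"linear":[0,0,15],"angular":[0,0,0]},{"linear":[0,0,20],"angular":[0,0,0]},{"linear":[0,0,25],"angular":[0,0,0]},{"linear":[0,0,25],"angular":[0,0,0]},{"linear":[0,0,20],"angular":[0,0,0]},{"linear":[0,0,10],"angular":[0,0,0]},{"linear":[0,0,0],"angular":[0,0,0]},{"linear":[0,0,0],"angular":[0,0,0]}]' >/dev/null
python3 st.py
```

```text
t 35.23 tcp [575.5 280.5  33.3] yaw 0.195 zax [-0.001 -0.    -1.   ] F [-5.05 -1.67 -0.01] M [-0.145  0.68  -0.11 ] op 0.504
t 36.07 tcp [575.8 280.6  33.4] yaw 0.195 zax [ 0.  0. -1.] F [-0.06 -0.41 -0.03] M [0.025 0.035 0.041] op 0.7
t 36.9 tcp [575.7 280.5 163.4] yaw 0.195 zax [ 0.  0. -1.] F [ 0.77  0.36 -0.49] M [0.016 0.093 0.002] op 0.702
```

```bash

python3 -m inch '[{"linear":[10,-5,5],"angular":[0,0,0]},{"linear":[15,-10,5],"angular":[0,0,0]},{"linear":[20,-15,5],"angular":[0,0,0]},{"linear":[20,-15,5],"angular":[0,0,0]},{"linear":[20,-15,5],"angular":[0,0,0]},{"linear":[20,-10,5],"angular":[0,0,0]},{"linear":[10,0,0],"angular":[0,0,0]},{"linear":[0,0,0],"angular":[0,0,0]},{"linear":[0,0,0],"angular":[0,0,0]},{"linear":[0,0,0],"angular":[0,0,0]}]' >/dev/null
python3 - <<'E'
from h import *
s,c=wrist();pose(s);white(c);a=cv2.resize(c['pixels'][60:220,365:485],None,fx=3,fy=3,interpolation=cv2.INTER_CUBIC)
c=camera('top');white(c,amin=250);b=cv2.resize(c['pixels'][195:300,225:345],None,fx=3.5,fy=3.5,interpolation=cv2.INTER_CUBIC)
H=480;o=np.zeros((H,360+b.shape[1],3),np.uint8);o[:a.shape[0],:360]=a;o[:b.shape[0],360:]=b
cv2.imwrite('pics/f.png',o[:,:,::-1])
E
```

```text
t 37.73 tcp [690.1 210.6 192.3] yaw 0.195 zax [-0.002 -0.    -1.   ] F [-0.41  0.35  0.5 ] M [0.043 0.073 0.013] op 0.697
white [322. 291.] [749.5 215. ] [ 32.3 104. ] yaw -1.305
white [546. 271.] [688.7 416.2] [59.  50.8] yaw 1.455
white [224.  35.] [557.  108.6] [53.2 47. ] yaw 0.091
white [490. 242.] [ 536.6 -283. ] [ 50.2 129.3] yaw -0.216
white [213. 191.] [692.5 408.1] [58.6 58.5] yaw 1.539
white [223. 138.] [653.1 107.3] [ 841.3 1687.9] yaw -1.539
```

View pics/f.png

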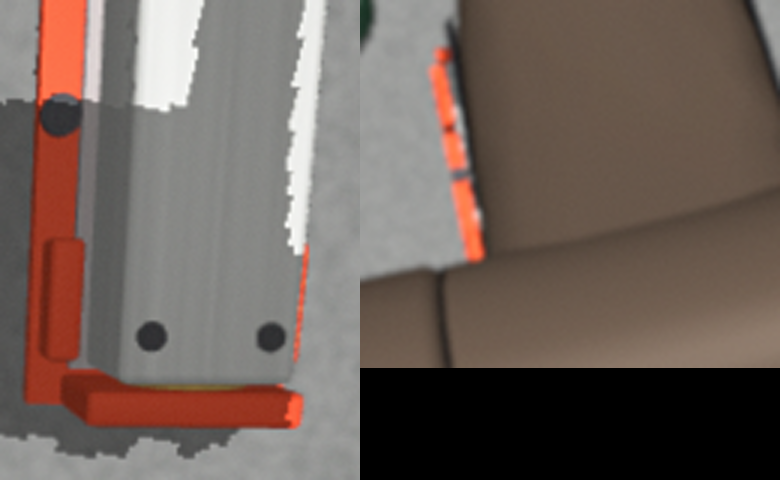

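```bash
python3 - <<'E'
from h import *
s,c=wrist();a=np.array([np.cos(.193),np.sin(.193)])
g=lambda u,v,z: onplane(c,365+(u+.5)/3-.5,60+(v+.5)/3-.5,z)[:2]*1000
for n,u,v,z in(('valve end',205,383,.058),('valve end blw bevel',205,387,.056),('stop',195,394,.054),('stop out',195,426,.054),('screw L',152,336,.058),('screw R',271,337,.058)): p=g(u,v,z);print(n,p.round(1),(p@a).round(1))
E
```

```text
valve end [637.2 291.9] 681.4
valve end blw bevel [638.4 292.9] 682.7
stop [640.9 291.4] 684.9
stop out [649.4 293.7] 693.7
screw L [628.  274.8] 669.0
screw R [621.9 306. ] 669.1
```

```bash
python3 -c "
from bench import finish_job; print(finish_job())"
```

```text
the job is handed in; nothing more can be done
None
```

The second valve body (the middle one of the three white ones) has the ball. It now lies in the orange nest against the stop, and I handed the job in at about 38 s of the 72 s allowed.

- **First body:** I rocked it both ways and felt no ball. Back at level, the moment was −0.05 after one tilt and +0.02 N m after the other, which is the wrong sign for a ball. These were single readings with about 0.03 N m of noise. I laid it back where it was; a later partial view showed its heading unchanged.
- **Second body:** I rocked it twice each way. The level moment was +0.05 and +0.07 N m after one tilt, and −0.05 and −0.05 N m after the other. That is a repeatable shift of about 0.11 N m towards the low end, against the 0.14 N m stated.
- **Third body:** I did not touch it, because the ball had already been found.
- **Placing:** I slid the body along the nest floor until the stop pushed back. The peak was about 8.5 N including roughly 2 N of floor friction. I eased off to about 5 N and released.

**Last checks:**
- **Gripper:** it was clear of everything and read about zero force.
- **Seating:** the wrist picture shows the body between the guides and square to the stop.
- **Disagreement:** that picture put the body's top end edge 2 to 3 mm short of the stop face, with a sliver of brass visible. I put this down to the rounded edge and the camera's 2 mm calibration, since the force showed contact right up to release.
- **Not checked:** the arm blocked the top camera, so there was no second view of the nest.

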